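# Rock the mixing palettes on the stone slab and reject the warped one

## Robot

A 7-joint arm with a two-finger parallel gripper is mounted at the origin on the work surface. World frame = base frame: x ahead of the robot, y to its left, z up, the work surface at z = 0. Lengths are in mm, angles in degrees, forces in N, time in s.
With the tool pointing down it reaches from about 400 to 900 mm from the base axis. Payload 5.5 kg.
Tool frame: the origin (TCP) lies at the very end of the fingers, on their centre line; the grasp point (between the pads) lies 19 mm behind it; z points along the fingers, y is the direction in which the jaws open and shut (so a half turn about z gives the same grasp; the last joint's range is limited). The gripper opens to 85 mm and grips with 20 to 120 N. Pads are 22 mm wide; open, the fingers measure 114 mm over their backs; the gripper's body (76 mm by 85 mm) begins 54 mm behind the grasp point. The pads swing forward as they close: fully open they stand 13 mm farther back than shut.
Start: joints at [-56.711, 28.699, -24.465, 88.831, 12.651, 65.22, -12.049], TCP at [203.073, 617.464, 231.31] pointing down, gripper open.
Joint ranges: [-164.97, 164.97], [-17.58, 116.51], [-87.97, 89.64], [11.32, 138.91], [-80.73, 260.73], [10.89, 115.49], [-147.41, 147.41]. Speed limits (degrees/s): [147.25, 147.25, 180, 180, 180, 180, 180].

## Interface

Orientations are given as [roll, pitch, yaw] about the fixed x, y, z axes, in that order (R = Rz(yaw) Ry(pitch) Rx(roll)).
In Python, from rig import robot gives the robot as it stands.
- The arm moves only by the tool apply_moves, never from a script. Its arguments are lists of equal length, an entry for each row: "translation": the shift along the tool's x, y, z in m, a list of three; "angular": the turn, a rotation vector about the tool's x, y, z in degrees, a list of three. In form: {"translation": [[x, y, z], ...], "angular": [[rx, ry, rz], ...]}. A call has exactly 10 rows; each row is the pose to reach, as a shift and turn from the pose measured when the call began, along the tool's axes at that moment; what a row does not reach only later rows make up. A row lasts 1/12 s, in which the tool goes at most 41.7 mm and 7.16 degrees, less where a joint would pass 70% of its speed; a pose out of reach is approached as far as the arm can. A call with a gripper value outside its range is refused whole. "jaw" is the gripper's target within -1 to 1 (shut at 1, half-way at 0, fully open at -1), set as the call begins (left out, the last holds). The fingers move at their own pace and stop on an object; the grip force is fixed at half the most. Time passes only in rows, so rows that repeat a pose let the fingers close, or fill a call up. It gives the time, the measured TCP pose, the force and the opening at its end, in the units of the state.
- robot.read_state(): the state, without advancing time (a new reading comes with each control period).
- robot.grab_frame(name): name is "scene" or "top" or "wrist"; returns a dict with "img" (384x512x3 uint8, red, green, blue), "intrinsics" (3x3 intrinsics, pixels), "cam_to_world" (4x4, takes a point from camera to world coordinates). Camera axes: x right, y up, looking along -z (the intrinsics and any distortion apply to the point x, -y, -z); pixel columns grow to the right and rows downward; lengths in mm; the calibration is good to about 2 mm. A picture is of the moment at which its call begins. There is no depth.
- robot.job_done(): hands the job in, once; it reports no verdict.
The state is a dict: "time_s": time; "joint_pos": joint angles; "joint_vel": joint speeds; "joint_torque": joint torques, N m; "tool_pos": TCP position; "tcp_rot": TCP orientation; "force": force on the tool from outside, world axes, zero at the start; "wrist_torque": the same for the moment, N m; "grip_width": opening from 0.0 (shut) to 1.0 (fully open).
Only numpy, scipy, OpenCV 4.12 (cv2) and the standard library are available. Lean on these libraries where they do the work, as an engineer would, in place of code of your own. Each camera call takes 0.05 s, during which the arm holds its last target.

## Task

One of the three ceramic mixing palettes on the flat stone slab is warped and rocks: find it by pressing lightly on their ends, and rock it down onto the slab at its near end first and then at its far end, never pressing an end with more than 30 newtons or it chips. Then set that palette down (do not drop it) in the metal tray, lengthwise like the tray and centred over the two ribs so that its bowed underside settles between them onto the tray's floor, and let go. Leave the two good palettes where they lie, and the jar, the dropper bottle and the bowl undisturbed.

Things in the scene. Friction and masses are not known exactly. Their poses are not given: they have to be found in the camera images.
- palette_a_mid (a point): ceramic mixing palette, 120 x 60 mm slab 10 mm thick, 0.12 to 0.26 kg, loose on the stone slab, its three round wells up. Point: its centre, 5 mm below its top face and 5 mm above its underside; x along its length, away from the robot (near end at -60 mm), y across its width, z up. All three palettes look alike from above and rest level at one height; names and places do not tell which is warped
- palette_b_mid (a point): another such palette, same size, point and axes as palette_a_mid. Whichever palettes are flat do not give when an end is pressed. The ceramic chips if an end is pressed with more than 30 N, impact included; coming down at about 6 mm/s with a light force stop (3 N) stays below that
- palette_c_mid (a point): another such palette, same size, point and axes as palette_a_mid. Whichever palette is warped is bowed underneath: it rests level on its middle 28 mm, both ends 4 mm clear of the slab. About 1 to 2 N on an end tips that end down to the slab (0.087 rad; the top sinks 2.7 mm at 45 mm from the middle); let go, it settles level again
- slab: flat dark stone slab used as the surface plate, fixed, 280 (x) x 440 (y) x 20 mm thick; origin at the centre of its underside on the table, so its top is 20 mm above the origin
- reject_tray: shallow open steel tray, fixed, outside 190 (x) x 150 (y) mm, walls 22 mm high and 4 mm thick, floor 4 mm thick; origin at the centre of its underside, x along its length. Two ribs across the floor, each 6 mm wide and 2.2 mm high, 55 mm either side of the middle along x: a bowed palette centred along x settles between them onto the floor, a flat one stands on the ribs
- gel_jar: small jar 40 mm across, 32 mm high, standing on the far strip of the slab; leave alone. Origin at the centre of its underside
- dropper_bottle: dropper bottle 32 mm across, 76 mm high, standing on the far strip of the slab; leave alone. Origin at the centre of its underside
- finger_bowl: ceramic bowl 110 mm across, 40 mm high, to the right of the slab; leave alone. Origin at the centre of its underside
Mind the look-alikes: they are no part of the job. What is shaped like the part that bears palette_c_mid but green or orange is not meant.

How it is judged (in metres and radians):
On the way, in this order (a step that is already met when the one before it is completed fails the run):
1. the warped palette is pressed down by the fingers and rocks onto the slab at its near end (0.05 rad or more, held 0.1 s) (((angle between palette_a_mid's own x axis and vertical between 1.4408 and 1.5208 rad and contact force between palette_a and slab above 0.5 N and contact force between the fingers and palette_a above 0.3 N and z of palette_a_mid in the frame of slab below 0.0275 m) or (angle between palette_b_mid's own x axis and vertical between 1.4408 and 1.5208 rad and contact force between palette_b and slab above 0.5 N and contact force between the fingers and palette_b above 0.3 N and z of palette_b_mid in the frame of slab below 0.0275 m) or (angle between palette_c_mid's own x axis and vertical between 1.4408 and 1.5208 rad and contact force between palette_c and slab above 0.5 N and contact force between the fingers and palette_c above 0.3 N and z of palette_c_mid in the frame of slab below 0.0275 m))), for 0.1 s.
2. the warped palette is then rocked down onto the slab at its far end (0.05 rad or more, held 0.1 s) (((angle between palette_a_mid's own x axis and vertical between 1.6208 and 1.7008 rad and contact force between palette_a and slab above 0.5 N and contact force between the fingers and palette_a above 0.3 N and z of palette_a_mid in the frame of slab below 0.0275 m) or (angle between palette_b_mid's own x axis and vertical between 1.6208 and 1.7008 rad and contact force between palette_b and slab above 0.5 N and contact force between the fingers and palette_b above 0.3 N and z of palette_b_mid in the frame of slab below 0.0275 m) or (angle between palette_c_mid's own x axis and vertical between 1.6208 and 1.7008 rad and contact force between palette_c and slab above 0.5 N and contact force between the fingers and palette_c above 0.3 N and z of palette_c_mid in the frame of slab below 0.0275 m))), for 0.1 s.
At the end, for the whole second after the job is handed in: the warped palette lies flat in the tray, lengthwise (0.15 rad), centred (8 mm along, 30 mm across), settled between the ribs onto the floor (centre 7.5 to 10.2 mm above the tray's underside), at rest, let go; the good palettes lie flat on the slab within 30 mm of where they were (((z of palette_a_mid in the frame of reject_tray between 0.0075 and 0.0102 m and angle between the x axis of palette_a_mid and the x axis of reject_tray, either way round below 0.15 rad and angle between palette_a_mid's own z axis and vertical below 0.05 rad and x of palette_a_mid in the frame of reject_tray between -0.008 and 0.008 m and y of palette_a_mid in the frame of reject_tray between -0.03 and 0.03 m and linear speed of palette_a below 0.02 m/s and contact force between the fingers and palette_a below 0.05 N and distance of each of palette_b_mid, palette_c_mid from where it was at the start of the episode below 0.03 m and angle between each of palette_b_mid, palette_c_mid's own z axis and vertical below 0.03 rad) or (z of palette_b_mid in the frame of reject_tray between 0.0075 and 0.0102 m and angle between the x axis of palette_b_mid and the x axis of reject_tray, either way round below 0.15 rad and angle between palette_b_mid's own z axis and vertical below 0.05 rad and x of palette_b_mid in the frame of reject_tray between -0.008 and 0.008 m and y of palette_b_mid in the frame of reject_tray between -0.03 and 0.03 m and linear speed of palette_b below 0.02 m/s and contact force between the fingers and palette_b below 0.05 N and distance of each of palette_a_mid, palette_c_mid from where it was at the start of the episode below 0.03 m and angle between each of palette_a_mid, palette_c_mid's own z axis and vertical below 0.03 rad) or (z of palette_c_mid in the frame of reject_tray between 0.0075 and 0.0102 m and angle between the x axis of palette_c_mid and the x axis of reject_tray, either way round below 0.15 rad and angle between palette_c_mid's own z axis and vertical below 0.05 rad and x of palette_c_mid in the frame of reject_tray between -0.008 and 0.008 m and y of palette_c_mid in the frame of reject_tray between -0.03 and 0.03 m and linear speed of palette_c below 0.02 m/s and contact force between the fingers and palette_c below 0.05 N and distance of each of palette_a_mid, palette_b_mid from where it was at the start of the episode below 0.03 m and angle between each of palette_a_mid, palette_b_mid's own z axis and vertical below 0.03 rad))); the robot touches nothing.
It fails at once if a palette is pressed or struck against the slab near an end (over 30 mm from its middle) with more than 30 N ((contact force between palette_a and slab above 30 N and contact force between the fingers and palette_a above 5 N and horizontal distance between the grasp point and palette_a_mid above 0.03 m) or (contact force between palette_b and slab above 30 N and contact force between the fingers and palette_b above 5 N and horizontal distance between the grasp point and palette_b_mid above 0.03 m) or (contact force between palette_c and slab above 30 N and contact force between the fingers and palette_c above 5 N and horizontal distance between the grasp point and palette_c_mid above 0.03 m)).
It fails at once if a palette is dropped or flung (faster than 0.7 m/s while not held) ((linear speed of palette_a above 0.7 m/s and contact force between the fingers and palette_a below 0.1 N) or (linear speed of palette_b above 0.7 m/s and contact force between the fingers and palette_b below 0.1 N) or (linear speed of palette_c above 0.7 m/s and contact force between the fingers and palette_c below 0.1 N)).
It fails at once if a second palette is moved by more than 40 mm (distance of each of palette_b_mid, palette_c_mid from where it was at the start of the episode above 0.04 m or distance of each of palette_a_mid, palette_c_mid from where it was at the start of the episode above 0.04 m or distance of each of palette_a_mid, palette_b_mid from where it was at the start of the episode above 0.04 m).
It fails at once if the jar, the dropper bottle or the bowl is moved by more than 30 mm (distance of any of gel_jar, dropper_bottle, finger_bowl from where it was at the start of the episode above 0.03 m).
It also fails if it takes over 67 s, if anything falls off the work surface, if the arm or the gripper's body presses on something with over 40 N, if the wrist force passes 120 N, or if a joint passes its speed limit or range.

## Working session

There is one attempt and no reset: what is moved stays moved. The work goes in short steps, Python scripts to look and compute and a tool call to move; the robot and the scene stay as the last step left them, time stands still between calls to the robot, and variables do not carry over. Pictures are saved under pics/ and viewed, and the job is handed in when it is done.

Besides the shell and the picture viewer there is one more tool, called after ">>>" as a command line: name --argument value ..., lists and objects as JSON in quotes. apply_moves: Moves the arm, as the interface text tells. Its arguments: {"type":"object","properties":{"translation":{"type":"array"},"angular":{"type":"array"},"jaw":{"type":"number"}},"required":["translation","angular"]}

```bash
ls; mkdir -p pics
cat > h.py <<'E'
import numpy as np, cv2, json
from rig import robot
def grab(n,f):
    d=robot.grab_frame(n); cv2.imwrite('pics/'+f+'.png',cv2.cvtColor(d['img'],cv2.COLOR_RGB2BGR))
    np.savez('pics/'+f+'.npz',K=np.array(d['intrinsics']),T=np.array(d['cam_to_world']))
    return d
def load(f):
    z=np.load('pics/'+f+'.npz'); return z['K'],z['T']
def ray(f,u,v):
    K,T=load(f); d=np.linalg.inv(K)@[u,v,1]; d=np.array([d[0],-d[1],-d[2]]); return T[:3,3],T[:3,:3]@d
def atz(f,u,v,z):
    o,d=ray(f,u,v); return o+d*(z-o[2])/d[2]
def tri(obs):
    A=np.zeros((3,3));b=np.zeros(3)
    for f,u,v in obs:
        o,d=ray(f,u,v); d=d/np.linalg.norm(d);P=np.eye(3)-np.outer(d,d);A+=P;b+=P@o
    p=np.linalg.solve(A,b); r=[np.linalg.norm((np.eye(3)-np.outer(d/np.linalg.norm(d),d/np.linalg.norm(d)))@(p-o)) for o,d in [ray(*x) for x in obs]]
    return p,r
def proj(f,p):
    K,T=load(f); c=np.linalg.inv(T)@np.append(p,1); c=np.array([c[0],-c[1],-c[2]]); q=K@c; return q[:2]/q[2]
def up(f,out,s=1.5,crop=None):
    im=cv2.imread('pics/'+f+'.png')
    if crop: im=im[crop[1]:crop[3],crop[0]:crop[2]]
    cv2.imwrite('pics/'+out+'.png',cv2.resize(im,None,fx=s,fy=s,interpolation=cv2.INTER_CUBIC))
E
python3 - <<'E'
from h import *
s=robot.read_state();print(s)
for n in ['scene','top','wrist']:
    d=grab(n,n+'0'); up(n+'0',n+'0u'); print(n,d['intrinsics'],np.round(d['cam_to_world'],3), [k for k in d])
E
```

```text
pics
{'time_s': 0.0, 'joint_pos': array([-56.71293105,  28.75480909, -24.45228113,  88.89211536,
        12.64874488,  65.21967713, -12.04862801]), 'joint_vel': array([-0.00042831,  0.00249791, -0.05242216,  0.02008966, -0.02012303,
        0.05856957, -0.06345788]), 'joint_torque': array([ 2.38437860e-04, -5.69516373e+01, -5.81639081e+00, -2.80943191e+01,
        1.05241980e-02,  1.17467143e-02,  6.61587734e-06]), 'tool_pos': array([202.91207862, 616.77578646, 230.24208041]), 'tcp_rot': array([-1.79886428e+02, -5.44841435e-03,  1.61795275e+02]), 'force': array([ 0.58641116, -0.08831053,  1.03527054]), 'wrist_torque': array([0.0207752 , 0.00303633, 0.02543932]), 'grip_width': 0.9994242638063503}
scene [[396.51403873   0.         257.1182352 ]
 [  0.         396.51403873 186.01791569]
 [  0.           0.           1.        ]] [[ 1.620000e-01 -7.680000e-01  6.190000e-01  1.147008e+03]
 [ 9.870000e-01  1.290000e-01 -9.900000e-02 -9.385000e+01]
 [-4.000000e-03  6.270000e-01  7.790000e-01  8.751310e+02]
 [ 0.000000e+00  0.000000e+00  0.000000e+00  1.000000e+00]] ['img', 'intrinsics', 'cam_to_world']
top [[351.99545636   0.         249.03872379]
 [  0.         351.99545636 193.40031795]
 [  0.           0.           1.        ]] [[-1.400000e-02  9.910000e-01 -1.320000e-01  3.006130e+02]
 [-1.000000e+00 -1.300000e-02  7.000000e-03  1.387400e+01]
 [ 5.000000e-03  1.320000e-01  9.910000e-01  1.314418e+03]
 [ 0.000000e+00  0.000000e+00  0.000000e+00  1.000000e+00]] ['img', 'intrinsics', 'cam_to_world']
wrist [[274.03094406   0.         258.35038057]
 [  0.         274.03094406 188.69082723]
 [  0.           0.           1.        ]] [[ 3.12000e-01 -9.04000e-01 -2.91000e-01  1.28230e+02]
 [ 9.50000e-01  2.96000e-01  9.70000e-02  6.42502e+02]
 [-1.00000e-03 -3.07000e-01  9.52000e-01  3.72665e+02]
 [ 0.00000e+00  0.00000e+00  0.00000e+00  1.00000e+00]] ['img', 'intrinsics', 'cam_to_world']
```

View pics/scene0u.png

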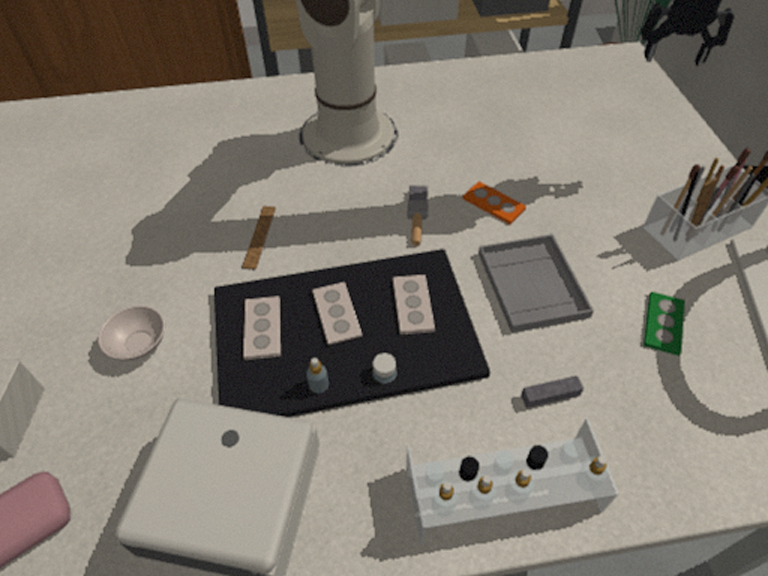

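View pics/top0u.png

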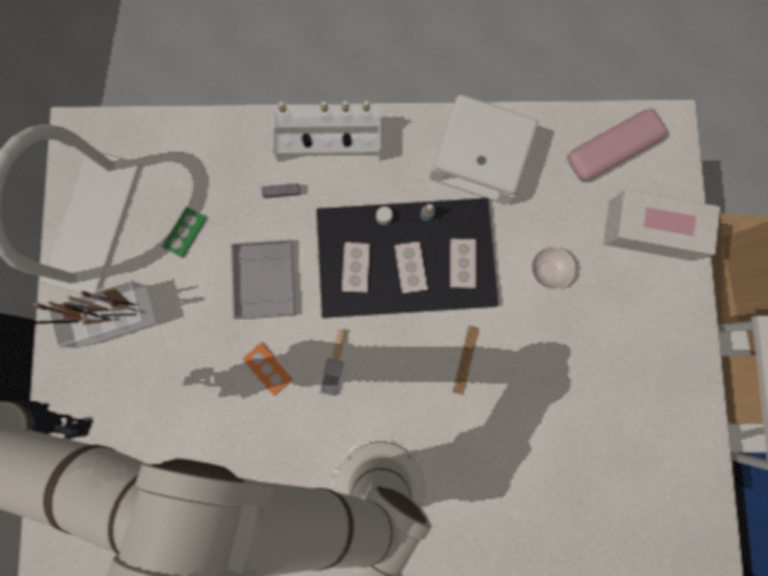

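View pics/wrist0u.png

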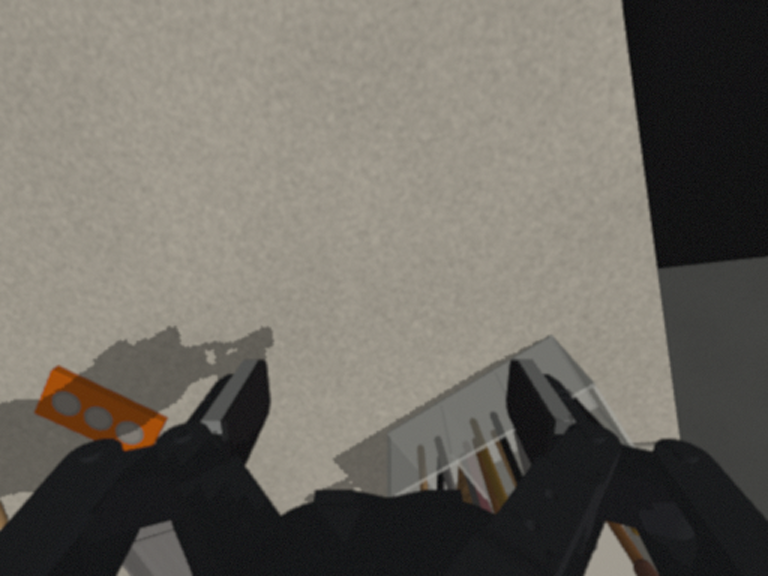

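The three pale palettes lie on the black slab (768-px scene picture: (262,326), (338,311), (413,303); top: (355,267), (410,266), (462,263)). The look-alikes are the orange palette (scene (495,202)) and the green one (scene (665,322)), both off the slab and not meant. The tray is at scene (535,280) and top (265,279).

Run:
```python
from h import *
up('top0','t1',5,(205,125,335,215)); up('scene0','s1',4,(135,150,335,285)); up('scene0','s2',6,(310,150,400,225)); up('top0','t2',8,(145,150,215,220))
```

```text
(no output)
```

View pics/t1.png

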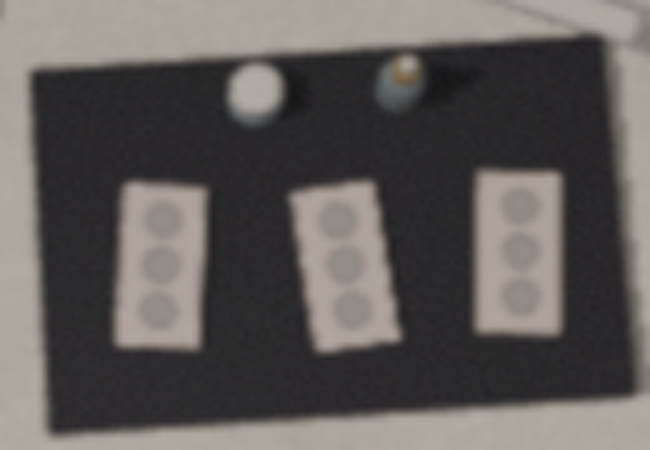

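View pics/s1.png

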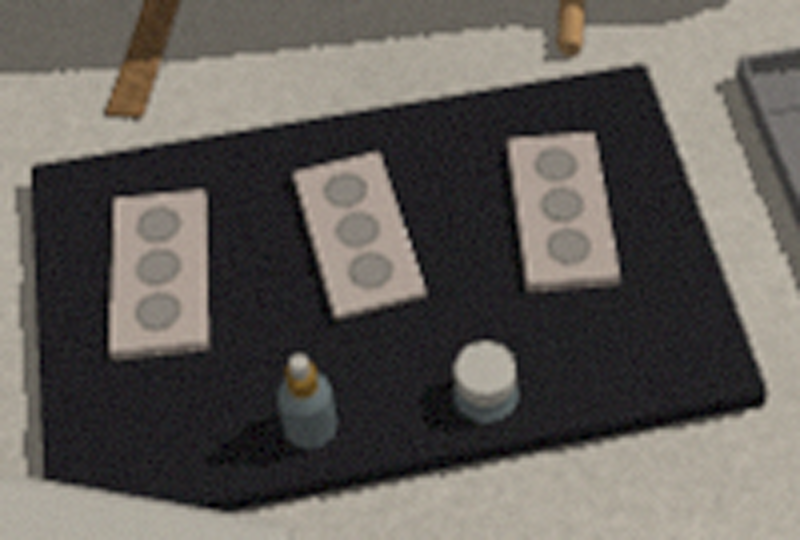

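View pics/s2.png

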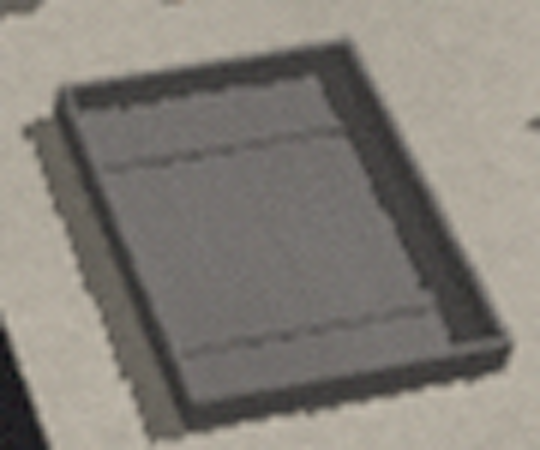

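View pics/t2.png

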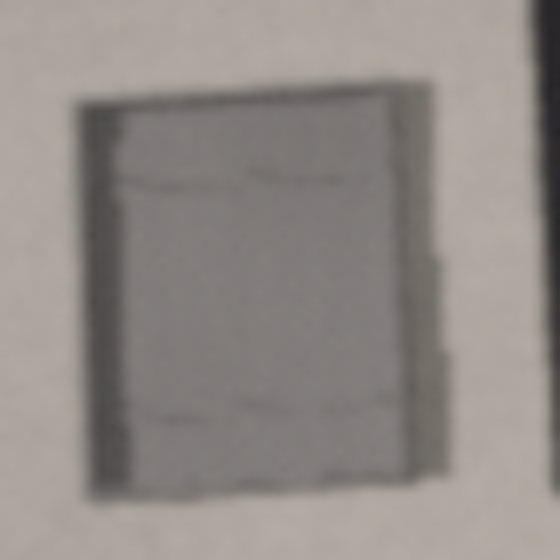

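Run:
```python
from h import *
t=lambda x,y:('top0',(x+.5)/5-.5+205,(y+.5)/5-.5+125)
s=lambda x,y:('scene0',(x+.5)/4-.5+135,(y+.5)/4-.5+150)
T={1:[(158,311),(161,265),(164,219)],2:[(352,310),(345,265),(338,219)],3:[(521,297),(520,251),(521,206)]}
S={1:[(556,163),(562,204),(569,246)],2:[(345,189),(357,229),(371,270)],3:[(158,224),(157,267),(156,311)]}
C={1:[(122,181),(207,187),(201,350),(114,347)],2:[(289,190),(374,180),(401,340),(317,352)],3:[(475,171),(562,172),(561,335),(474,333)]}
CS={1:[(508,139),(594,132),(620,277),(526,287)],2:[(293,170),(381,152),(426,295),(338,316)],3:[(112,197),(206,189),(210,347),(110,355)]}
for k in T:
    for a,b in zip(T[k],S[k]): p,r=tri([t(*a),s(*b)]); print(k,np.round(p,1),np.round(r,1))
    for nm,f,cc in(('top',t,C),('scn',s,CS)):
        P=np.array([atz(*f(*c),30) for c in cc[k]])
        (c,wh,a)=cv2.minAreaRect(P[:,:2].astype(np.float32))
        print(nm,'ctr',P.mean(0).round(1),np.array(wh).round(1),round(a,1))
tt=lambda x,y:('top0',(x+.5)/8-.5+145,(y+.5)/8-.5+150)
ts=lambda x,y:('scene0',(x+.5)/6-.5+310,(y+.5)/6-.5+150)
# tray outer rim corners: near-right, near-left, far-left, far-right
A=[(410,478),(90,500),(76,103),(390,82)]
B=[(62,92),(350,42),(510,345),(190,405)]
for a,b in zip(A,B):
    p,r=tri([tt(*a),ts(*b)]); print('tray',np.round(p,1),np.round(r,1), atz(*tt(*a),22).round(1),atz(*ts(*b),22).round(1))
print('tray ctr',np.mean([atz(*tt(*a),22) for a in A],0),np.mean([atz(*ts(*a),22) for a in B],0))
```

```text
1 [497.6  53.9  30.1] [1.5 1.5]
1 [532.1  51.4  29.8] [1.5 1.5]
1 [566.7  49.   30.4] [1.7 1.7]
top ctr [531.3  49.9  30. ] [ 64.1 124.9] 86.9
scn ctr [534.1  52.2  30. ] [ 60.8 122.4] 86.2
2 [496.3 -89.4  30.5] [1.3 1.3]
2 [530.1 -85.1  30. ] [1.3 1.3]
2 [564.7 -80.2  31.2] [1.7 1.7]
top ctr [530.  -86.5  30. ] [123.9  63.9] 7.9
scn ctr [531.8 -82.7  30. ] [122.7  60.8] 6.8
3 [ 504.3 -214.3   30. ] [1.7 1.7]
3 [ 538.9 -215.5   30. ] [1. 1.]
3 [ 572.8 -217.3   30.3] [1.2 1.2]
top ctr [ 537.9 -215.    30. ] [ 65.  123.1] 87.8
scn ctr [ 540.9 -212.8   30. ] [ 62.3 126. ] 88.2
tray [417.8 205.1  17.5] [2.4 2.4] [416.8 202.   22. ] [421.8 206.   22. ]
tray [409.8 352.5  18. ] [2.7 2.7] [408.7 348.8  22. ] [413.3 353.3  22. ]
tray [596.6 362.2  17.5] [1.7 1.7] [595.  359.3  22. ] [599.6 361.7  22. ]
tray [604.4 214.   17.6] [0.8 0.8] [603.1 212.5  22. ] [607.2 213.3  22. ]
tray ctr [505.89494327 280.6547952   22.        ] [510.47206343 283.54652418  22.        ]
```

```bash
cat >> h.py <<'E'
from scipy.spatial.transform import Rotation as Ro
def plan(x,y,z,yaw,tilt=None):
    s=robot.read_state(); R=Ro.from_euler('xyz',s['tcp_rot'],degrees=True)
    G=Ro.from_euler('xyz',[180,0,yaw],degrees=True)
    d=R.inv().apply(np.array([x,y,z])-s['tool_pos'])/1000
    r=(R.inv()*G).as_rotvec(degrees=True)
    print('t',s['time_s'],'pos',s['tool_pos'].round(2),'rot',s['tcp_rot'].round(2),'F',s['force'].round(2),'grip',round(s['grip_width'],3))
    print('MOVE',d.round(4),r.round(2),'dist',round(np.linalg.norm(d)*1000,1))
E
python3 -c "
from h import *
plan(487,54.5,100,176)"
```

```text
t 0.15 pos [202.99 616.95 230.49] rot [-179.92   -0.    161.79] F [ 0.19 -0.56  0.11] grip 1.003
MOVE [-0.4455 -0.4454  0.1311] [-8.000e-02 -1.000e-02 -1.421e+01] dist 643.5
```

>>> apply_moves --translation '[[-0.015,-0.015,0],[-0.04,-0.04,0],[-0.068,-0.068,0.003],[-0.097,-0.097,0.008],[-0.126,-0.126,0.014],[-0.155,-0.155,0.02],[-0.184,-0.184,0.026],[-0.213,-0.213,0.032],[-0.242,-0.242,0.038],[-0.27,-0.27,0.045]]' --angular '[[0,0,-1],[0,0,-2],[0,0,-4],[0,0,-6],[0,0,-8],[0,0,-10],[0,0,-12],[0,0,-13],[0,0,-14],[0,0,-14.2]]' --jaw 1

```text
time_s: 0.98
tool_pos: [375.7, 273.9, 185.8]
tcp_rot: [-179.9, 0.0, 176.0]
force: [1.1, 0.7, -0.8]
grip_width: 0.003
```

```bash
python3 -c "
from h import *
plan(487,54.5,75,176); print(robot.read_state()['joint_pos'].round(1))"
```

```text
t 0.9833 pos [375.72 273.86 185.79] rot [-1.7992e+02  1.0000e-02  1.7603e+02] F [ 1.13  0.73 -0.75] grip 0.003
MOVE [-0.1262 -0.211   0.1111] [-0.08  0.01  0.03] dist 269.8
[-20.8  12.4 -20.8 117.2   5.7  51.3  41.2]
```

>>> apply_moves --translation '[[-0.016,-0.026,0.008],[-0.034,-0.057,0.02],[-0.052,-0.088,0.035],[-0.07,-0.118,0.052],[-0.088,-0.148,0.069],[-0.104,-0.174,0.086],[-0.116,-0.194,0.1],[-0.123,-0.206,0.108],[-0.126,-0.211,0.111],[-0.126,-0.211,0.111]]' --angular '[[0,0,0],[0,0,0],[0,0,0],[0,0,0],[0,0,0],[0,0,0],[0,0,0],[0,0,0],[0,0,0],[0,0,0]]'

```text
time_s: 1.82
tool_pos: [486.6, 53.8, 74.5]
tcp_rot: [-179.9, -0.1, 175.9]
force: [-0.1, 1.1, 1.5]
grip_width: -0.001
```

```bash
python3 -c "
from h import *
plan(487,54.5,35,176); print(robot.read_state()['joint_pos'].round(1)); grab('wrist','w1');up('w1','w1u')"
```

```text
t 1.8167 pos [486.57  53.78  74.48] rot [-1.7991e+02 -8.0000e-02  1.7593e+02] F [-0.11  1.09  1.51] grip -0.001
MOVE [-0.0004  0.0008  0.0395] [-0.09 -0.08 -0.07] dist 39.5
[ 1.000e-01  2.440e+01 -1.150e+01  1.186e+02  7.800e+00  3.780e+01
  6.940e+01]
```

View pics/w1u.png

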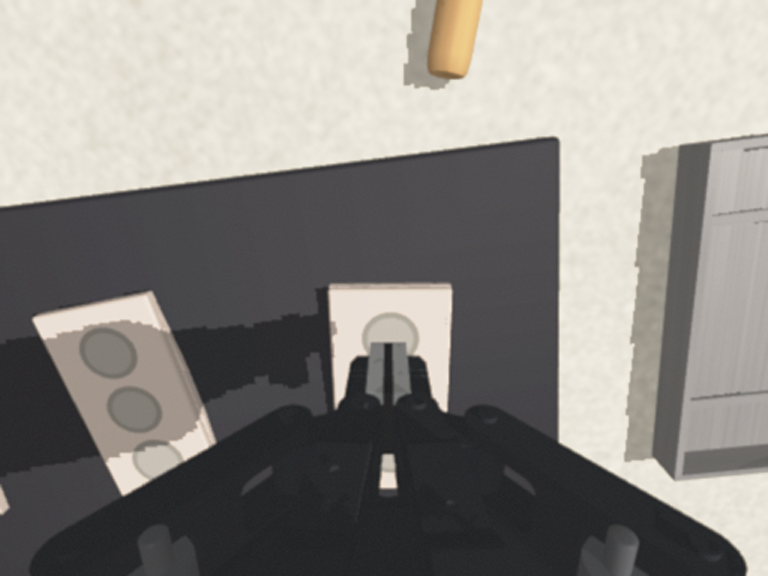

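The fingers are above palette 1, whose near edge spans (329,284)–(452,284) with the near well at (390,335). The tray is at right, its near wall rib lines at (740,215) and (740,398).

```bash
python3 -c "
from h import *
f=lambda x,y:atz('w1',(x+.5)/1.5-.5,(y+.5)/1.5-.5,30).round(1)
print(f(329,284),f(452,284),f(390,335))
print(f(35,318),f(153,292),f(108,352),f(134,409))"
```

```text
[466.6  28.   30. ] [470.7  86.6  30. ] [495.2  55.2  30. ]
[ 473.9 -118.2   30. ] [464.7 -57.   30. ] [494.7 -87.5  30. ] [528.6 -83.1  30. ]
```

>>> apply_moves --translation '[[0,0.0002,0.008],[0,0.0005,0.018],[0,0.0008,0.026],[0,0.0008,0.032],[0,0.0008,0.036],[0,0.0008,0.038],[0,0.0008,0.039],[0,0.0008,0.0395],[0,0.0008,0.0395],[0,0.0008,0.0395]]' --angular '[[0,0,0],[0,0,0],[0,0,0],[0,0,0],[0,0,0],[0,0,0],[0,0,0],[0,0,0],[0,0,0],[0,0,0]]'

```text
time_s: 2.7
tool_pos: [486.8, 56.0, 35.9]
tcp_rot: [-180.0, 0.0, 176.0]
force: [0.6, -1.0, 0.9]
grip_width: 0.001
```

>>> apply_moves --translation '[[0,0,0.0005],[0,0,0.001],[0,0,0.0015],[0,0,0.002],[0,0,0.0025],[0,0,0.003],[0,0,0.0035],[0,0,0.004],[0,0,0.0045],[0,0,0.005]]' --angular '[[0,0,0],[0,0,0],[0,0,0],[0,0,0],[0,0,0],[0,0,0],[0,0,0],[0,0,0],[0,0,0],[0,0,0]]'

```text
time_s: 3.53
tool_pos: [486.9, 56.0, 30.8]
tcp_rot: [-180.0, -0.0, 176.0]
force: [-0.3, 0.6, -0.3]
grip_width: -0.001
```

```bash
python3 -c "
from h import *
plan(487,54.5,29,176)"
```

```text
t 3.5333 pos [486.87  56.01  30.8 ] rot [-179.96   -0.    176.02] F [-0.31  0.65 -0.26] grip -0.001
MOVE [-0.0002 -0.0015  0.0018] [-0.04 -0.    0.02] dist 2.4
```

>>> apply_moves --translation '[[0,0,0.0003],[0,0,0.0006],[0,0,0.0009],[0,0,0.0012],[0,0,0.0015],[0,0,0.0018],[0,0,0.002],[0,0,0.002],[0,0,0.002],[0,0,0.002]]' --angular '[[0,0,0],[0,0,0],[0,0,0],[0,0,0],[0,0,0],[0,0,0],[0,0,0],[0,0,0],[0,0,0],[0,0,0]]'

```text
time_s: 4.37
tool_pos: [486.8, 56.0, 30.0]
tcp_rot: [-179.9, 0.0, 176.0]
force: [-4.9, -1.3, 15.4]
grip_width: 0.0
```

```bash
python3 -c "
from h import *
plan(486,-90.5,35,187.7)"
```

```text
t 4.3667 pos [486.84  56.03  30.04] rot [-179.93    0.    176.03] F [-4.89 -1.33 15.44] grip 0.0
MOVE [-0.0093 -0.1462 -0.0048] [ -0.07  -0.   -11.67] dist 146.6
```

>>> apply_moves --translation '[[0,0,-0.008],[0,-0.01,-0.02],[-0.002,-0.035,-0.025],[-0.004,-0.065,-0.025],[-0.006,-0.095,-0.025],[-0.008,-0.12,-0.025],[-0.009,-0.138,-0.02],[-0.0093,-0.1455,-0.012],[-0.0093,-0.1462,-0.007],[-0.0093,-0.1462,-0.0055]]' --angular '[[0,0,0],[0,0,-1],[0,0,-3],[0,0,-5],[0,0,-7],[0,0,-9],[0,0,-11],[0,0,-11.7],[0,0,-11.7],[0,0,-11.7]]'

```text
time_s: 5.2
tool_pos: [485.2, -89.8, 34.7]
tcp_rot: [180.0, -0.1, -172.3]
force: [-0.8, 1.5, 1.1]
grip_width: 0.004
```

```bash
python3 -c "
from h import *
plan(486,-90.5,31,187.7);grab('wrist','w2');up('w2','w2u')"
```

```text
t 5.2 pos [485.17 -89.79  34.66] rot [ 1.8000e+02 -1.0000e-01 -1.7234e+02] F [-0.77  1.51  1.05] grip 0.004
MOVE [-0.0007 -0.0008  0.0037] [ 0.   -0.1  -0.04] dist 3.8
```

View pics/w2u.png

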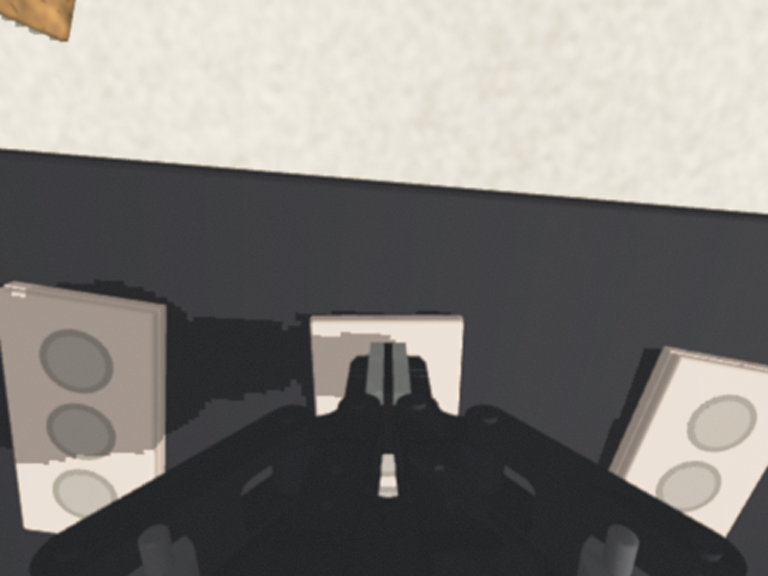

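>>> apply_moves --translation '[[0,0,0.0012],[0,0,0.0024],[0,0,0.003],[0,0,0.0035],[0,0,0.004],[0,0,0.0044],[0,0,0.0048],[0,0,0.0052],[0,0,0.0055],[0,0,0.0055]]' --angular '[[0,0,0],[0,0,0],[0,0,0],[0,0,0],[0,0,0],[0,0,0],[0,0,0],[0,0,0],[0,0,0],[0,0,0]]'

```text
time_s: 6.08
tool_pos: [485.0, -88.9, 29.2]
tcp_rot: [180.0, -0.1, -172.3]
force: [-1.0, 0.7, 0.9]
grip_width: -0.001
```

>>> apply_moves --translation '[[0,0,0.0003],[0,0,0.0006],[0,0,0.0009],[0,0,0.0012],[0,0,0.0015],[0,0,0.0015],[0,0,0.0015],[0,0,0.0015],[0,0,0.0015],[0,0,0.0015]]' --angular '[[0,0,0],[0,0,0],[0,0,0],[0,0,0],[0,0,0],[0,0,0],[0,0,0],[0,0,0],[0,0,0],[0,0,0]]'

```text
time_s: 6.92
tool_pos: [484.7, -88.8, 28.0]
tcp_rot: [180.0, -0.2, -172.3]
force: [-3.2, -0.1, 6.9]
grip_width: 0.001
```

```bash
python3 -c "
from h import *
grab('scene','s3');up('s3','s3u',5,(155,170,310,255))
plan(530.3+44.6,-85.3+6,45,187.7)"
```

```text
t 6.9667 pos [484.64 -88.86  27.95] rot [ 1.7998e+02 -1.6000e-01 -1.7226e+02] F [-2.62  0.21  6.83] grip 0.002
MOVE [-0.0907 -0.0027 -0.0173] [ 0.02 -0.16  0.04] dist 92.4
```

View pics/s3u.png

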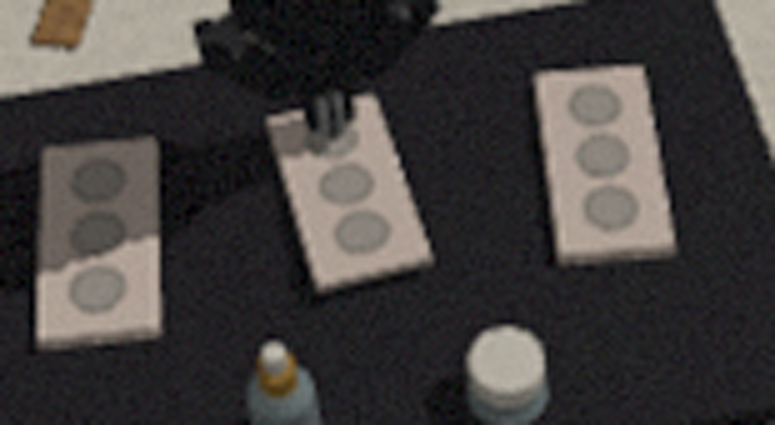

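```bash
python3 -c "
from h import *
s=lambda x,y:('scene0',(x+.5)/4-.5+135,(y+.5)/4-.5+150)
t=lambda x,y:('top0',(x+.5)/5-.5+205,(y+.5)/5-.5+125)
print('bottle tip',tri([s(298,358),t(408,62)]),'base',atz(*s(309,432),24))
print('jar',tri([s(484,368),t(256,88)]))"
```

```text
bottle tip (array([ 664.16465718, -128.53721891,   98.12343474]), [np.float64(0.8723537233494016), np.float64(0.8723537233493529)]) base [ 670.87958906 -128.87632265   24.        ]
jar (array([660.02283928, -21.18591715,  50.73553866]), [np.float64(0.9096365112948268), np.float64(0.9096365112948388)])
```

>>> apply_moves --translation '[[0,0,-0.003],[0,0,-0.008],[-0.008,0,-0.015],[-0.028,-0.001,-0.018],[-0.05,-0.0015,-0.018],[-0.07,-0.002,-0.018],[-0.084,-0.0027,-0.016],[-0.09,-0.0027,-0.012],[-0.0907,-0.0027,-0.009],[-0.0907,-0.0027,-0.0075]]' --angular '[[0,0,0],[0,0,0],[0,0,0],[0,0,0],[0,0,0],[0,0,0],[0,0,0],[0,0,0],[0,0,0],[0,0,0]]'

```text
time_s: 7.8
tool_pos: [574.3, -79.2, 34.6]
tcp_rot: [180.0, -0.2, -172.2]
force: [-0.2, -0.6, -0.3]
grip_width: 0.002
```

```bash
python3 -c "
from h import *
plan(530.3+44.6,-85.3+6,31,187.7)"
```

```text
t 7.8 pos [574.27 -79.21  34.56] rot [ 179.96   -0.23 -172.25] F [-0.2  -0.55 -0.3 ] grip 0.002
MOVE [-0.0006 -0.0002  0.0036] [ 0.04 -0.23  0.05] dist 3.6
```

>>> apply_moves --translation '[[0,0,0.0012],[0,0,0.0024],[0,0,0.0034],[0,0,0.004],[0,0,0.0045],[0,0,0.005],[0,0,0.0054],[0,0,0.0058],[0,0,0.0062],[0,0,0.0065]]' --angular '[[0,0,0],[0,0,0],[0,0,0],[0,0,0],[0,0,0],[0,0,0],[0,0,0],[0,0,0],[0,0,0],[0,0,0]]'

```text
time_s: 8.63
tool_pos: [574.6, -79.2, 28.2]
tcp_rot: [180.0, -0.2, -172.2]
force: [-0.2, 0.3, 1.0]
grip_width: 0.003
```

>>> apply_moves --translation '[[0,0,0.0002],[0,0,0.0004],[0,0,0.0006],[0,0,0.0008],[0,0,0.001],[0,0,0.001],[0,0,0.001],[0,0,0.001],[0,0,0.001],[0,0,0.001]]' --angular '[[0,0,0],[0,0,0],[0,0,0],[0,0,0],[0,0,0],[0,0,0],[0,0,0],[0,0,0],[0,0,0],[0,0,0]]'

```text
time_s: 9.47
tool_pos: [574.8, -79.3, 27.9]
tcp_rot: [180.0, -0.2, -172.3]
force: [-1.6, -0.0, 6.8]
grip_width: 0.002
```

```bash
python3 -c "
from h import *
grab('scene','s4');up('s4','s4u',5,(155,170,310,255))
plan(530.3,-85.3,100,187.7)"
```

```text
t 9.5167 pos [574.77 -79.28  27.86] rot [ 179.98   -0.18 -172.25] F [-1.13 -0.38  6.4 ] grip -0.0
MOVE [ 0.0451  0.0001 -0.072 ] [ 0.02 -0.18  0.05] dist 85.0
```

View pics/s4u.png

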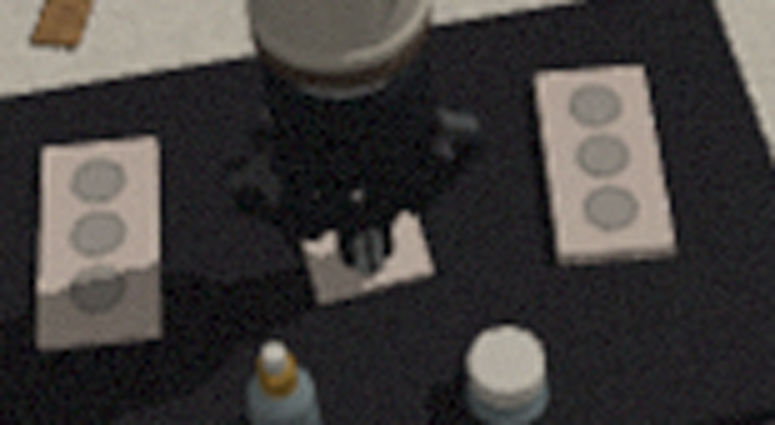

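>>> apply_moves --translation '[[0,0,-0.003],[0,0,-0.008],[0.005,0,-0.018],[0.015,0,-0.03],[0.025,0,-0.042],[0.035,0,-0.054],[0.042,0,-0.064],[0.045,0,-0.07],[0.045,0,-0.072],[0.045,0,-0.072]]' --angular '[[0,0,0],[0,0,0],[0,0,0],[0,0,0],[0,0,0],[0,0,0],[0,0,0],[0,0,0],[0,0,0],[0,0,0]]' --jaw -1

```text
time_s: 10.35
tool_pos: [531.1, -85.5, 100.9]
tcp_rot: [-180.0, -0.1, -172.3]
force: [-0.1, -0.8, -0.9]
grip_width: 0.999
```

```bash
python3 -c "
from h import *
plan(530.3,-85.3,60,187.7);grab('wrist','w4');up('w4','w4u');grab('top','t4');up('t4','t4u',5,(205,125,335,215))"
```

```text
t 10.35 pos [531.06 -85.5  100.91] rot [-1.7998e+02 -8.0000e-02 -1.7226e+02] F [-0.06 -0.79 -0.91] grip 0.999
MOVE [0.0007 0.0003 0.0409] [-0.02 -0.08  0.04] dist 40.9
```

View pics/w4u.png

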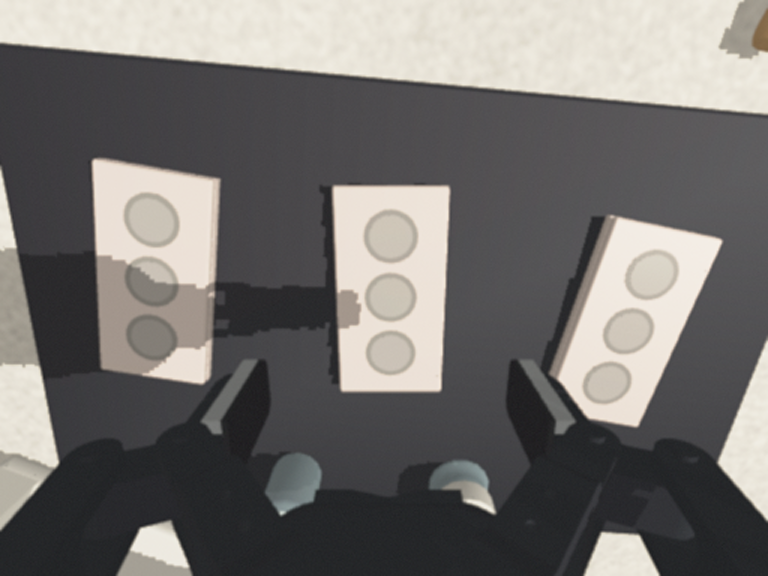

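Palette 2 sits upright and centred between the open fingers, with wells at (391,236), (391,297) and (391,353), and corners (332,186), (449,186), (441,391), (341,391).

```bash
python3 -c "
from h import *
f=lambda x,y:('w4',(x+.5)/1.5-.5,(y+.5)/1.5-.5)
c=[(332,186),(449,186),(441,391),(341,391)]
P=np.array([atz(*f(*p),30) for p in c]);print(P.round(1),P.mean(0).round(1), cv2.minAreaRect(P[:,:2].astype(np.float32)))
for p in [(391,236),(391,297),(391,353)]: print(atz(*f(*p),30).round(1))
# tool midline projected at z=30 under TCP
print(proj('w4',[531.06,-85.5,30])*1.5)
"
```

```text
[[ 473.7 -120.8   30. ]
 [ 465.7  -62.1   30. ]
 [ 583.6  -45.3   30. ]
 [ 591.7 -104.3   30. ]] [528.7 -83.1  30. ] ((528.6544189453125, -83.04940795898438), (119.33395385742188, 59.52838134765625), 7.9832258224487305)
[495.1 -87.7  30. ]
[528.8 -83.   30. ]
[562.7 -78.2  30. ]
[385.64692186 300.00538025]
```

View pics/t4u.png

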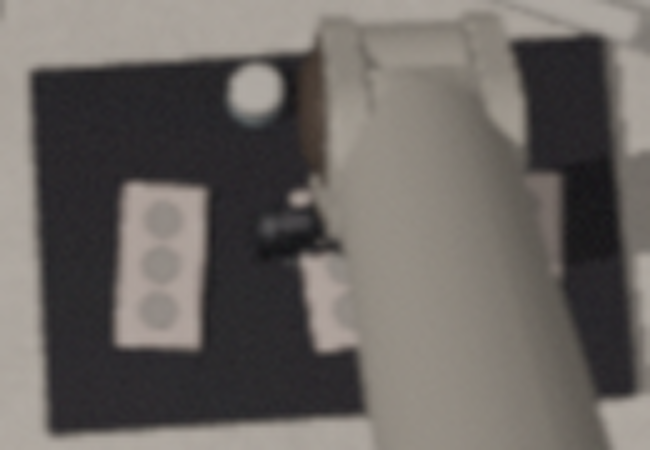

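```bash
python3 -c "
from h import *
plan(529.4,-84,17.5,187.9)"
```

```text
t 10.45 pos [530.65 -85.24  99.86] rot [ 1.7998e+02 -1.7000e-01 -1.7224e+02] F [ 0.   -0.02 -0.23] grip 1.003
MOVE [0.0008 0.0014 0.0824] [ 0.02 -0.17 -0.14] dist 82.4
```

>>> apply_moves --translation '[[0.0008,0.0014,0.008],[0.0008,0.0014,0.022],[0.0008,0.0014,0.038],[0.0008,0.0014,0.053],[0.0008,0.0014,0.066],[0.0008,0.0014,0.075],[0.0008,0.0014,0.08],[0.0008,0.0014,0.082],[0.0008,0.0014,0.0824],[0.0008,0.0014,0.0824]]' --angular '[[0,-0.2,0],[0,-0.2,0],[0,-0.2,0],[0,-0.2,0],[0,-0.2,0],[0,-0.2,0],[0,-0.2,0],[0,-0.2,0],[0,-0.2,0],[0,-0.2,0]]'

```text
time_s: 11.28
tool_pos: [529.8, -83.9, 17.7]
tcp_rot: [180.0, 0.1, -172.2]
force: [0.2, -0.3, -0.2]
grip_width: 0.999
```

```bash
python3 -c "
from h import *
plan(529.4,-84,17.5,187.9);grab('wrist','w5');up('w5','w5u')"
```

```text
t 11.2833 pos [529.83 -83.9   17.71] rot [ 1.7998e+02  6.0000e-02 -1.7223e+02] F [ 0.16 -0.28 -0.17] grip 0.999
MOVE [ 0.0004 -0.      0.0002] [ 0.02  0.06 -0.13] dist 0.5
```

View pics/w5u.png

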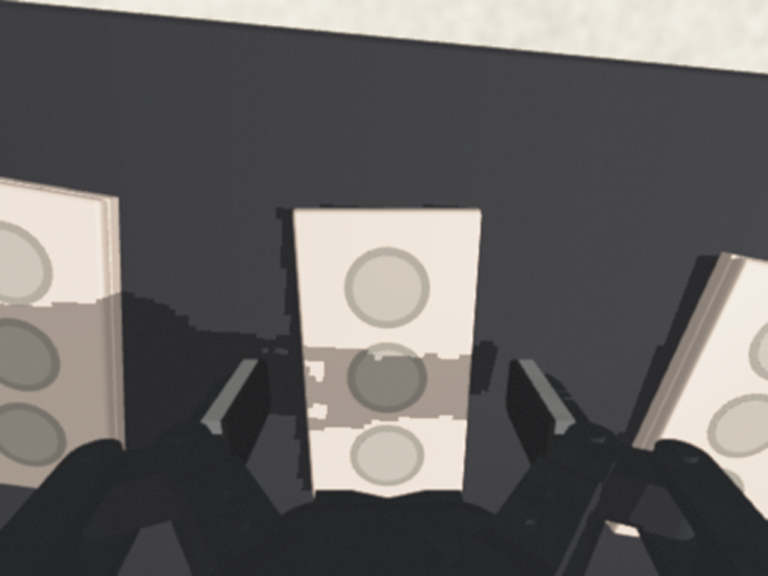

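```bash
python3 -c "
from h import *
s=robot.read_state();R=Ro.from_euler('xyz',s['tcp_rot'],degrees=True).as_matrix()
for p in [(11,42,-13),(-11,42,-13),(11,57,-13),(-11,57,-13),(0,0,-12.5),(0,42,-13)]:
  print(p,(proj('w5',s['tool_pos']+R@np.array(p))*1.5).round(0))
f=lambda x,y:atz('w5',(x+.5)/1.5-.5,(y+.5)/1.5-.5,30).round(1)
print(f(387,377),f(387,287),f(294,210),f(480,210))"
```

```text
(11, 42, -13) [505. 354.]
(-11, 42, -13) [499. 408.]
(11, 57, -13) [548. 354.]
(-11, 57, -13) [540. 408.]
(0, 0, -12.5) [385. 381.]
(0, 42, -13) [502. 382.]
[528.4 -83.4  30. ] [494.7 -88.   30. ] [ 473.4 -120.4   30. ] [465.5 -62.5  30. ]
```

>>> apply_moves --translation '[[0.001,0,0],[0.001,0,0],[0.001,0,0],[0.001,0,0],[0.001,0,0],[0.001,0,0],[0.001,0,0],[0.001,0,0],[0.001,0,0],[0.001,0,0]]' --angular '[[0,0,0],[0,0,0],[0,0,0],[0,0,0],[0,0,0],[0,0,0],[0,0,0],[0,0,0],[0,0,0],[0,0,0]]' --jaw 1

```text
time_s: 12.17
tool_pos: [529.5, -84.4, 19.2]
tcp_rot: [-180.0, 0.1, -172.3]
force: [-1.8, -0.2, 8.1]
grip_width: 0.679
```

>>> apply_moves --translation '[[0,0,-0.002],[0,0,-0.006],[0,0,-0.014],[0,0,-0.026],[0,0,-0.04],[0,0,-0.055],[0,0,-0.068],[0,0,-0.076],[0,0,-0.08],[0,0,-0.08]]' --angular '[[0,0,0],[0,0,0],[0,0,0],[0,0,0],[0,0,0],[0,0,0],[0,0,0],[0,0,0],[0,0,0],[0,0,0]]'

```text
time_s: 13.0
tool_pos: [530.0, -84.5, 100.5]
tcp_rot: [-179.9, 0.3, -172.3]
force: [0.6, -0.0, -2.1]
grip_width: 0.68
```

```bash
python3 -c "
from h import *
plan(508,282,100,183);grab('wrist','w6');up('w6','w6u');grab('scene','s6');up('s6','s6u',4,(135,110,335,260))"
```

```text
t 13.0 pos [530.05 -84.48 100.54] rot [-179.93    0.27 -172.26] F [ 0.58 -0.04 -2.07] grip 0.68
MOVE [-2.750e-02  3.661e-01  2.000e-04] [-0.06  0.27  4.74] dist 367.1
```

View pics/w6u.png

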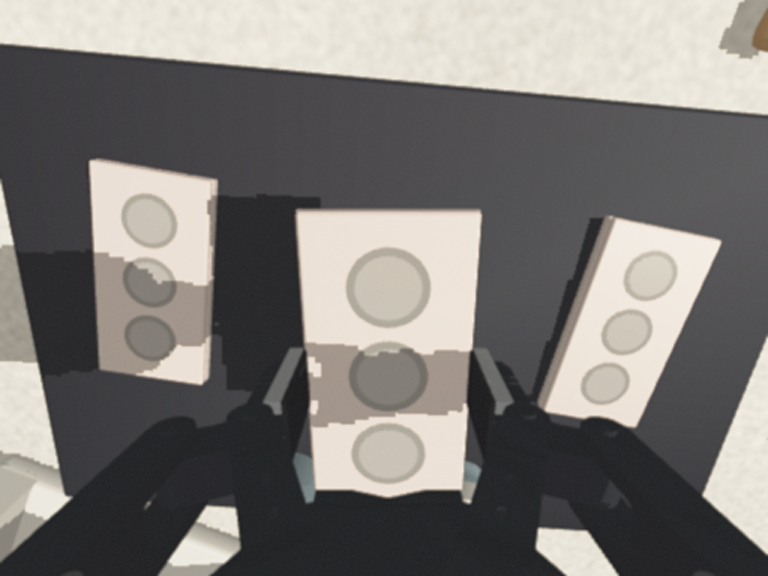

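View pics/s6u.png

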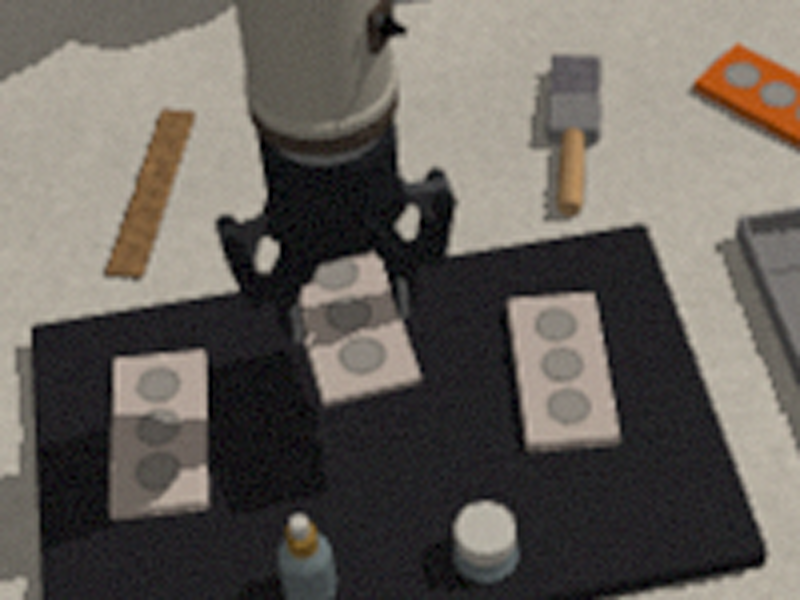

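>>> apply_moves --translation '[[-0.001,0.015,0],[-0.003,0.045,0],[-0.006,0.083,0],[-0.009,0.122,0],[-0.012,0.162,0],[-0.015,0.202,0],[-0.018,0.242,0],[-0.021,0.28,0],[-0.024,0.315,0],[-0.026,0.34,0]]' --angular '[[0,0.3,0],[0,0.3,0.5],[0,0.3,1],[0,0.3,1.5],[0,0.3,2],[0,0.3,2.5],[0,0.3,3],[0,0.3,4],[0,0.3,4.7],[0,0.3,4.7]]'

```text
time_s: 13.93
tool_pos: [507.1, 260.3, 98.0]
tcp_rot: [180.0, -0.3, -176.8]
force: [0.8, 0.5, -2.1]
grip_width: 0.675
```

```bash
python3 -c "
from h import *
plan(508,282,60,183)"
```

```text
t 13.9333 pos [507.14 260.34  98.02] rot [ 179.95   -0.26 -176.79] F [ 0.83  0.54 -2.14] grip 0.675
MOVE [-0.0022  0.0215  0.038 ] [ 0.05 -0.26  0.21] dist 43.8
```

>>> apply_moves --translation '[[-0.001,0.008,0.004],[-0.002,0.016,0.012],[-0.002,0.0205,0.022],[-0.002,0.0215,0.03],[-0.002,0.0215,0.035],[-0.002,0.0215,0.0375],[-0.002,0.0215,0.038],[-0.002,0.0215,0.038],[-0.002,0.0215,0.038],[-0.002,0.0215,0.038]]' --angular '[[0,-0.3,0.2],[0,-0.3,0.2],[0,-0.3,0.2],[0,-0.3,0.2],[0,-0.3,0.2],[0,-0.3,0.2],[0,-0.3,0.2],[0,-0.3,0.2],[0,-0.3,0.2],[0,-0.3,0.2]]'

```text
time_s: 14.77
tool_pos: [508.3, 281.8, 60.6]
tcp_rot: [179.9, 0.1, -177.0]
force: [-0.8, -1.1, -0.9]
grip_width: 0.678
```

```bash
python3 -c "
from h import *
plan(508,282,30,183);grab('wrist','w7');up('w7','w7u');grab('scene','s7');up('s7','s7u',6,(300,130,410,225))"
```

```text
t 14.7667 pos [508.32 281.77  60.59] rot [ 1.7993e+02  1.0000e-01 -1.7702e+02] F [-0.75 -1.09 -0.92] grip 0.678
MOVE [0.0004 0.0002 0.0306] [ 0.07  0.1  -0.02] dist 30.6
```

View pics/w7u.png

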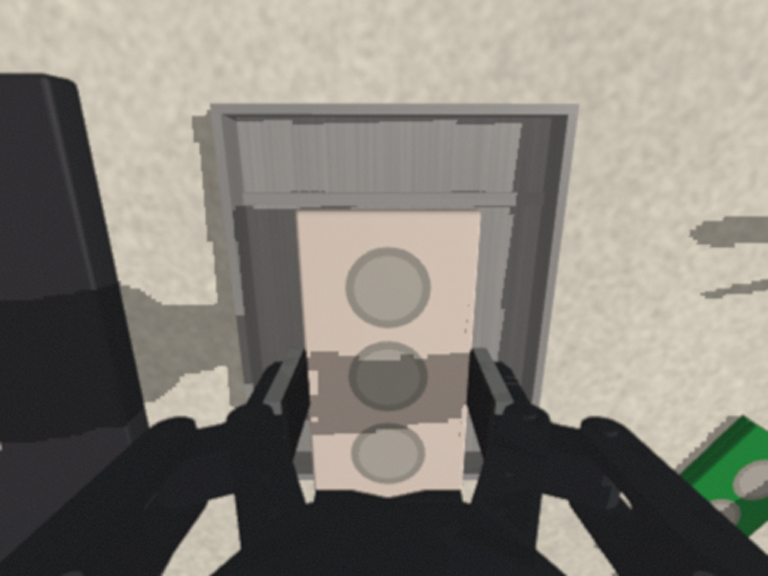

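View pics/s7u.png

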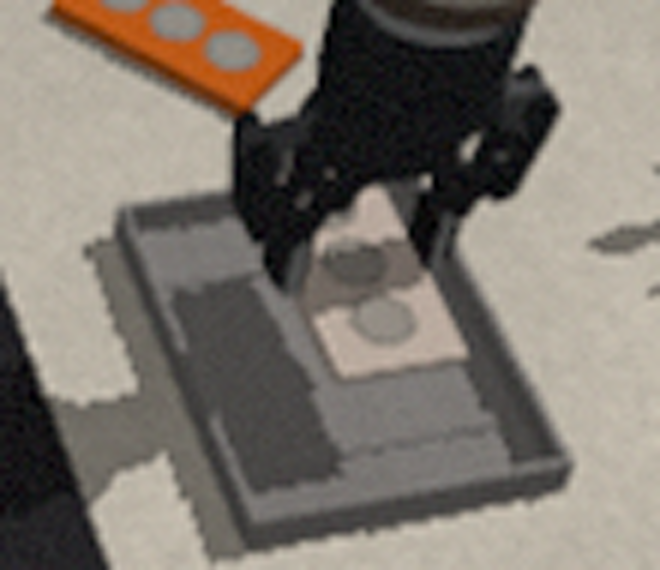

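The wrist view shows the near rim corners at (210,105) and (578,104), the near rib at rows 192–206, and the held palette's near edge at (297,211)–(480,211) and its middle well at (388,376).

```bash
python3 -c "
from h import *
f=lambda x,y,z:atz('w7',(x+.5)/1.5-.5,(y+.5)/1.5-.5,z)
a,b=f(210,105,22),f(578,104,22);print('rim',a.round(1),b.round(1),np.linalg.norm(a-b).round(1))
d=(b-a)[:2];yaw=np.degrees(np.arctan2(-d[0],d[1]));print('yaw',yaw)
ax=np.array([np.cos(np.radians(yaw)),np.sin(np.radians(yaw))])
print('centre from near rim',(a+b)[:2]/2+95*ax)
r1,r2=f(380,192,6.2),f(380,206,6.2);print('rib',r1.round(1),r2.round(1),'ctr x from rib',r1[0]+58,r2[0]+52)
for p in [(388,376),(388,287),(297,211),(480,211)]: print('pal',f(*p,71.4).round(1))
"
```

```text
rim [416.  205.8  22. ] [407.8 354.7  22. ] 149.1
yaw 3.1754843552571748
centre from near rim [506.74825311 285.52552344]
rib [448.4 276.    6.2] [454.9 276.3   6.2] ctr x from rib 506.4494172844855 506.9481158451846
pal [507.4 282.7  71.4]
pal [473.4 280.9  71.4]
pal [449.4 250.7  71.4]
pal [446.4 308.8  71.4]
```

>>> apply_moves --translation '[[0.0005,0.001,0.005],[0.0005,0.002,0.014],[0.0005,0.002,0.025],[0.0005,0.002,0.035],[0.0005,0.002,0.043],[0.0005,0.002,0.048],[0.0005,0.002,0.051],[0.0005,0.002,0.0525],[0.0005,0.002,0.053],[0.0005,0.002,0.053]]' --angular '[[0,0,0],[0,0,0],[0,0,0],[0,0,0],[0,0,0],[0,0,0],[0,0,0],[0,0,0],[0,0,0],[0,0,0]]'

```text
time_s: 15.7
tool_pos: [507.9, 284.2, 7.7]
tcp_rot: [179.9, 0.1, -177.0]
force: [0.2, 0.3, -1.8]
grip_width: 0.679
```

```bash
python3 -c "
from h import *
plan(507.5,284,3,183)"
```

```text
t 15.7 pos [507.87 284.15   7.71] rot [ 1.7992e+02  1.1000e-01 -1.7700e+02] F [ 0.24  0.33 -1.81] grip 0.679
MOVE [ 0.0004 -0.0001  0.0047] [0.08 0.11 0.  ] dist 4.7
```

>>> apply_moves --translation '[[0,0,0.0006],[0,0,0.0012],[0,0,0.0018],[0,0,0.0023],[0,0,0.0028],[0,0,0.0032],[0,0,0.0036],[0,0,0.004],[0,0,0.0042],[0,0,0.0042]]' --angular '[[0,0,0],[0,0,0],[0,0,0],[0,0,0],[0,0,0],[0,0,0],[0,0,0],[0,0,0],[0,0,0],[0,0,0]]'

```text
time_s: 16.53
tool_pos: [507.8, 284.1, 3.4]
tcp_rot: [179.9, 0.1, -177.0]
force: [-1.1, 0.2, -2.0]
grip_width: 0.678
```

Not yet in contact; a little further down.

>>> apply_moves --translation '[[0,0,0.0002],[0,0,0.0004],[0,0,0.0006],[0,0,0.0008],[0,0,0.001],[0,0,0.001],[0,0,0.001],[0,0,0.001],[0,0,0.001],[0,0,0.001]]' --angular '[[0,0,0],[0,0,0],[0,0,0],[0,0,0],[0,0,0],[0,0,0],[0,0,0],[0,0,0],[0,0,0],[0,0,0]]'

```text
time_s: 17.37
tool_pos: [507.8, 284.2, 3.3]
tcp_rot: [179.9, 0.1, -177.0]
force: [-3.4, -1.6, 7.6]
grip_width: 0.685
```

>>> apply_moves --translation '[[0,0,0],[0,0,0],[0,0,0],[0,0,0],[0,0,0],[0,0,0],[0,0,0],[0,0,0],[0,0,0],[0,0,0]]' --angular '[[0,0,0],[0,0,0],[0,0,0],[0,0,0],[0,0,0],[0,0,0],[0,0,0],[0,0,0],[0,0,0],[0,0,0]]' --jaw -0.8

```text
time_s: 18.2
tool_pos: [507.8, 284.1, 3.2]
tcp_rot: [179.9, 0.1, -177.0]
force: [0.6, 0.5, -0.6]
grip_width: 0.902
```

```bash
python3 -c "
from h import *
plan(507.5,284,103,183);grab('wrist','w8');up('w8','w8u')"
```

```text
t 18.2 pos [507.83 284.13   3.23] rot [ 1.7994e+02  1.2000e-01 -1.7700e+02] F [ 0.58  0.46 -0.56] grip 0.902
MOVE [ 0.0001 -0.     -0.0998] [0.06 0.12 0.  ] dist 99.8
```

View pics/w8u.png

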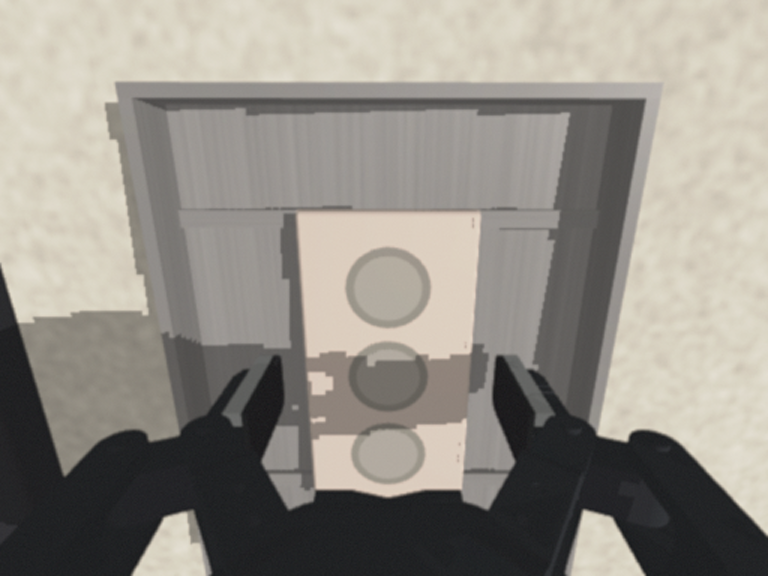

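The fingers (inner edges at columns 283 and 495) are clear of the palette (297–480), which lies between the ribs with its near edge over the near rib. Now I'll withdraw upward.

>>> apply_moves --translation '[[0,0,-0.004],[0,0,-0.012],[0,0,-0.025],[0,0,-0.042],[0,0,-0.062],[0,0,-0.085],[0,0,-0.105],[0,0,-0.12],[0,0,-0.128],[0,0,-0.13]]' --angular '[[0,0,0],[0,0,0],[0,0,0],[0,0,0],[0,0,0],[0,0,0],[0,0,0],[0,0,0],[0,0,0],[0,0,0]]'

```text
time_s: 19.08
tool_pos: [508.9, 284.8, 136.2]
tcp_rot: [179.8, 0.4, -177.0]
force: [0.5, 0.6, 0.0]
grip_width: 0.902
```

```bash
python3 -c "
from h import *
plan(507.5,284,103,183);grab('wrist','w9');up('w9','w9u');grab('scene','s9');up('s9','s9u')"
```

```text
t 19.0833 pos [508.91 284.78 136.18] rot [ 179.83    0.36 -177.  ] F [0.46 0.57 0.01] grip 0.902
MOVE [ 0.0017 -0.0008  0.0332] [0.17 0.36 0.  ] dist 33.2
```

View pics/w9u.png

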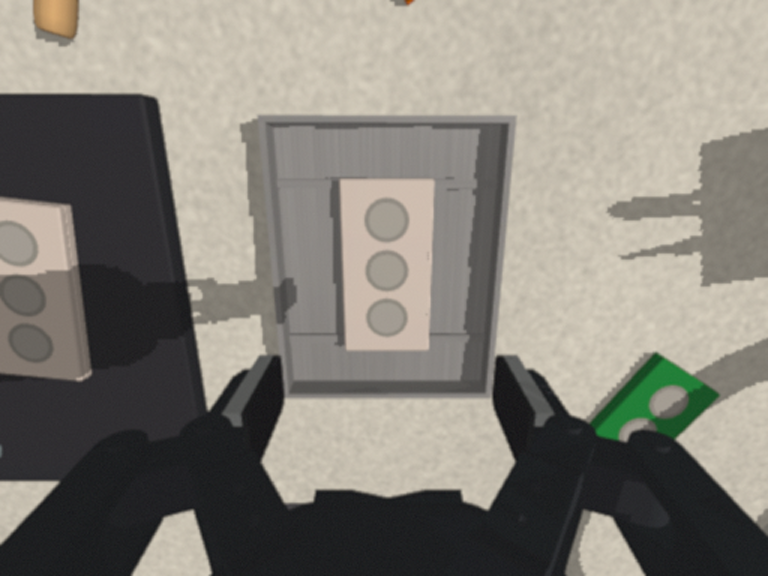

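View pics/s9u.png

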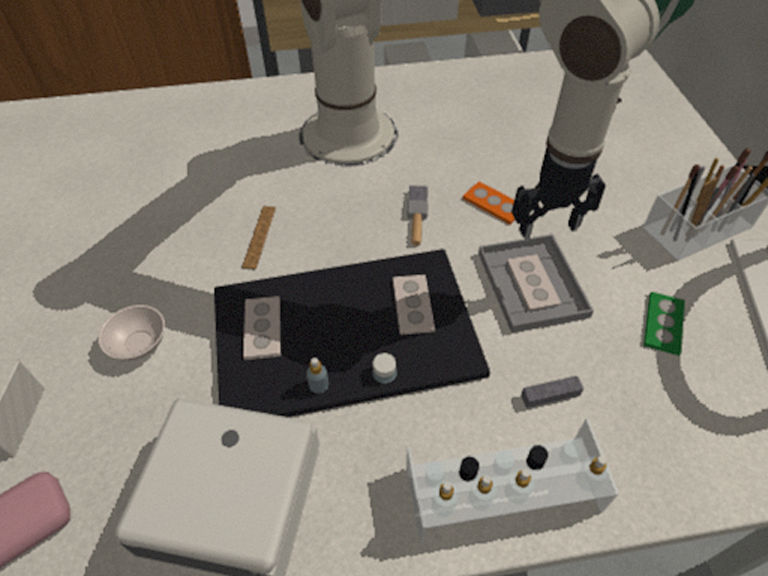

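```bash
python3 -c "
from h import *
f=lambda x,y,z:atz('w9',(x+.5)/1.5-.5,(y+.5)/1.5-.5,z)
T=np.array([f(*p,22) for p in [(259,117),(515,117),(492,397),(286,397)]]);P=np.array([f(*p,14) for p in [(340,180),(433,180),(429,349),(347,349)]])
print(T.mean(0),P.mean(0));print(cv2.minAreaRect(T[:,:2].astype(np.float32)),cv2.minAreaRect(P[:,:2].astype(np.float32)))
w=('w9',(386+.5)/1.5-.5,(271+.5)/1.5-.5);print(f(386,271,14), [f(387,y,14).round(1) for y in(219,317)])
up('s9','s9c',8,(320,150,400,220))
"
```

```text
[506.21156734 286.30439854  22.        ] [507.06808341 285.77747409  14.        ]
((506.2999267578125, 286.4452819824219), (188.70977783203125, 148.64845275878906), 3.371084451675415) ((507.0847473144531, 285.8942565917969), (117.74244689941406, 58.53764343261719), 3.401400089263916)
[507.7098542  284.92827227  14.        ] [array([472.9, 283.8,  14. ]), array([541. , 287.3,  14. ])]
```

View pics/s9c.png

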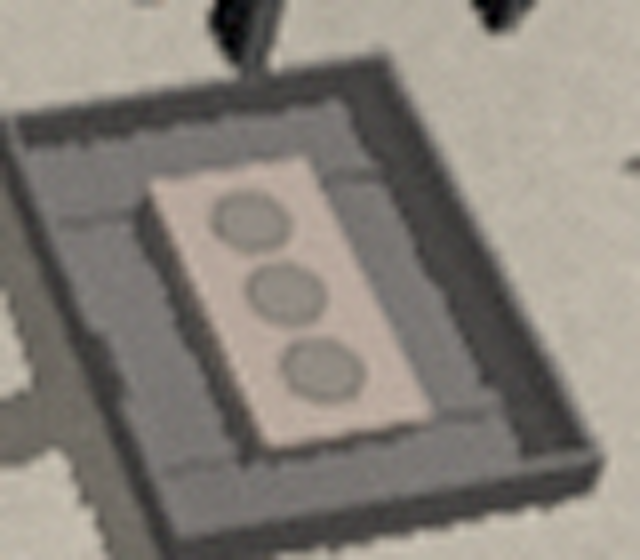

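```bash
python3 -c "
from h import *
w=lambda x,y:('w9',(x+.5)/1.5-.5,(y+.5)/1.5-.5)
s=lambda x,y:('s9',(x+.5)/8-.5+320,(y+.5)/8-.5+150)
for a,b in [((387,219),(251,221)),((386,271),(288,293)),((387,317),(323,370))]: print(tri([w(*a),s(*b)]))
print(robot.job_done())"
```

```text
(array([473.26237056, 283.97548553,  12.06921161]), [np.float64(0.21032262771494534), np.float64(0.21032262771489155)])
(array([508.05759571, 285.48021131,  13.65761441]), [np.float64(0.5946644076041644), np.float64(0.5946644076042338)])
(array([541.70911713, 287.55172896,  12.41628373]), [np.float64(0.1771877594170933), np.float64(0.17718775941698553)])
the job is handed in; nothing more can be done
None
```

The warped palette is in the tray and the job is handed in; no verdict was reported.

- **Finding it:** I pressed the near end of the left palette and it did not give under about 15 N. The middle palette tipped about 2 mm at its near end, so I took it as the warped one. The right palette was never pressed.
- **Rocking:** I pressed the middle palette's near end down first and then its far end, holding each at about 7 N against the slab. The tilt angle itself was not measured.
- **Placing:** I gripped the palette across its width, lowered it onto the tray floor until it touched (about 8 N), opened the jaws and withdrew upward. This was done by about 19 s on the robot's clock.

**Last checks:**
- **Position:** The palette is about 1 mm off the tray centre along its length and across it, with the same heading to within measurement error.
- **Height:** The triangulated wells came out at 12–14 mm, against 14 mm expected for the top face. That agrees with the palette resting on the floor between the ribs, though two readings are up to 2 mm low, about the camera calibration error.
- **The rest:** In the final picture the two good palettes, the jar, the bottle and the bowl appear unmoved, and the gripper is clear at 136 mm.

No check failed. The wrist and fixed cameras disagreed by about 2 mm, so I used the wrist camera alone for the final fit between palette and tray.

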